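# Put the print-room counter tools back in their moulded holders

## Robot

A 7-joint arm with a two-finger parallel gripper is mounted at the origin on the work surface. World frame = base frame: x ahead of the robot, y to its left, z up, the work surface at z = 0. Lengths are in m, angles in rad, forces in N, time in s.
With the tool pointing down it reaches from about 0.4 to 0.85 m from the base axis. Payload 10.4 kg.
Tool frame: the origin (TCP) lies at the very end of the fingers, on their centre line; the grasp point (between the pads) lies 19 mm behind it; z points along the fingers, y is the line along which they close (so a half turn about z gives the same grasp; the last joint's range is limited). The gripper opens to 85 mm and grips with 20 to 120 N. Pads are 22 mm wide; open, the fingers measure 114 mm over their backs; the gripper's body (76 mm by 85 mm) begins 54 mm behind the grasp point. The pads swing forward as they close: fully open they stand 13 mm farther back than shut.
Start: joints at [-1.152, 0.332, -0.065, 1.46, 0.022, 1.35, -0.088], TCP at [0.267, 0.565, 0.231] pointing down, gripper open.
Joint ranges: [-2.6, 2.6], [-0.5, 2.12], [-1.47, 1.34], [0.16, 2.42], [-1.27, 4.41], [0.06, 2.06], [-2.6, 2.6]. Speed limits (rad/s): [2.22, 2.22, 2.79, 2.79, 3.14, 3.14, 3.14].

## Interface

Orientations are given as a unit quaternion [x, y, z, w].
In Python, from workcell import manip, vision, order gives the robot as it stands. The module is installed in compiled form; this text tells all that it offers.
- The arm moves only by the tool move_arm, never from a script. Its argument "motion" is a list of rows, each a list of 3 entries, a list of its own where there are three numbers: the shift along the tool's x, y, z scaled (see below), then the turn, a rotation vector about the tool's x, y, z scaled (see below), then the opening, from -1 (shut) to 1 (fully open). In form: [[[dx, dy, dz], [wx, wy, wz], hand], ...]. A call has 1 to 12 rows; each row shifts and turns the commanded pose from where the row before left it, along the tool's axes as they then stand; what a row does not reach is not made up. The controller multiplies each number of a shift by 0.75 m and each number of a turn by pi/4 rad. A row lasts 1/10 s, in which the tool goes at most 50 mm and 8.59 degrees, less where a joint would pass 70% of its speed; a pose out of reach is approached as far as the arm can. A call with a number of a shift or a turn outside -1 to 1 is refused whole. A call with a gripper value outside its range is refused whole. The fingers move at their own pace and stop on an object; "newtons" is the grip in N (left out, the last holds). Time passes only in rows, so rows that do not move let the fingers close. It gives the time, the measured TCP pose, the force, the opening and the grip force at its end, in the units of the state.
- manip.get_obs(): the state, without advancing time (a new reading comes with each control period).
- vision.camera(name): name is "side" or "top" or "wrist"; returns a dict with "pixels" (400x640x3 uint8, red, green, blue), "fx", "fy", "cx", "cy" (pixels), "R" (3x3) and "t" (3): a world point X has camera coordinates R X + t. Camera axes: x right, y down, z forward; pixel columns grow to the right and rows downward; lengths in m; the calibration is good to about 2 mm. The wrist camera is an equidistant fisheye: a pixel r from the principal point sees the ray r / f radians off the axis. A picture is of the moment at which its call begins. There is no depth.
- order.hand_in(): hands the job in; it is judged then, once.
The state is a dict: "clock": time; "joint_pos": joint angles; "joint_velocities": joint speeds; "tau": joint torques, N m; "position": TCP position; "ee_rot": TCP orientation; "ft_force": force on the tool from outside, world axes, zero at the start; "torque": the same for the moment, N m; "grip_width": opening from 0.0 (shut) to 1.0 (fully open); "grasp_force": force on a finger pad.
Only numpy, scipy, OpenCV 4.12 (cv2) and the standard library are available. Lean on these libraries where they do the work, as an engineer would, in place of code of your own. Each camera call takes 0.05 s, during which the arm holds its last target. There are 200 camera calls.

## Task

Tidy the print-room counter: put the stapler, the tape dispenser, the rubber stamp and the paper-clip pot back, each in the empty holder that is moulded to its shape, standing upright and flat on the bottom of the pocket. Set each one down, do not drop it, and let go of all of them.

Things in the scene. Friction and masses are not known exactly. Their poses are not given: they have to be found in the camera images.
- stapler: Black desk stapler, 135 mm long (its x, nose to +x), 36 mm wide (y), 58 mm high; 0.18 to 0.31 kg. Origin: centre of its underside; z up; it stands on its foot. Flat foot plate below, and above it the straight-sided black arm, 32 mm wide, from about 36 to 54 mm up: the place to grip, across y, at the origin.
- dispenser: Black weighted tape dispenser with a roll of tape standing in it, 120 mm long (its x, cutter to +x), 58 mm wide at its foot (y), 68 mm high to the top of the roll; 0.34 to 0.59 kg. Origin: centre of its underside; z up. On the 18 mm high foot stand two parallel cheeks beside the roll, 38 mm over their outsides (y), 86 mm long, up to 54 mm: grip there, across y, at the origin.
- stamp: Self-inking rubber stamp standing upright, seen from above as a square with a pale label: lower frame 46 x 46 mm and 34 mm high, then a square sleeve 38 x 38 mm up to 80 mm; 0.08 to 0.13 kg. Origin: centre of its underside; z up, x and y across its flat sides. Grip the sleeve across either pair of sides.
- clip_pot: Round magnetic paper-clip pot, a grey upright cylinder 54 mm in diameter and 64 mm high with a black rim and steel clips in its top; 0.10 to 0.19 kg. Origin: centre of its underside; z up. Grip across its diameter at any yaw.
- stapler_holder: Moulded holder of the stapler: a long narrow tray, 167 x 68 mm, with a pocket 151 mm (its x) by 52 mm (y); the stapler goes in lengthwise, either way round. Each long wall has a 45 mm wide thumb notch in its middle, down to 10 mm. Dark grey plastic, lighter pocket floor 6 mm above the counter; walls 8 mm thick, rim 18 mm above the counter. Fixed. Origin: centre of its underside; z up.
- dispenser_holder: Moulded holder of the tape dispenser: a long broad tray, 152 x 90 mm, with a pocket 136 mm (its x) by 74 mm (y); the dispenser goes in lengthwise, either way round. Each long wall has a 45 mm wide thumb notch in its middle, down to 10 mm. Dark grey plastic, lighter pocket floor 6 mm above the counter; walls 8 mm thick, rim 18 mm above the counter. Fixed. Origin: centre of its underside; z up.
- stamp_holder: Moulded holder of the stamp: a square tray, 78 x 78 mm, with a pocket 62 x 62 mm along its x and y; the stamp goes in any way round with its sides along the pocket's. Dark grey plastic, lighter pocket floor 6 mm above the counter; walls 8 mm thick, rim 18 mm above the counter. Fixed. Origin: centre of its underside; z up.
- pot_holder: Moulded holder of the clip pot: a round dish 86 mm in diameter with a round pocket 70 mm in diameter. Dark grey plastic, lighter pocket floor 6 mm above the counter; walls 8 mm thick, rim 18 mm above the counter. Fixed. Origin: centre of its underside; z up.

How it is judged:
By the outcome, as a careful person would: the job done as asked, in the order asked, and still so for the second after the job is handed in, with the robot touching nothing.
It also fails if it takes over 109 s, if anything falls off the work surface, if the arm or the gripper's body presses on something with over 40 N, if the wrist force passes 120 N, or if a joint passes its speed limit or range.

## Working session

There is one attempt and no reset: what is moved stays moved. The work goes in short steps, Python scripts to look and compute and a tool call to move; the robot and the scene stay as the last step left them, time stands still between calls to the robot, and variables do not carry over. Pictures are saved under pics/ and viewed, at most 14 in all, crops included, and the job is handed in when it is done.

Besides the shell and the picture viewer there is one more tool, called after ">>>" as a command line: name --argument value ..., lists and objects as JSON in quotes. move_arm: Moves the arm, as the interface text tells. Its arguments: {"type":"object","properties":{"motion":{"type":"array"},"newtons":{"type":"number"}},"required":["motion"]}

```bash
mkdir -p pics; python3 - <<'E'
from workcell import manip, vision
import cv2,pickle
d={}
for n in("top","side"):
    c=vision.camera(n);d[n]=c;cv2.imwrite(f"pics/{n}0.png",c["pixels"][:,:,::-1])
    print(n,c["fx"],c["fy"],c["cx"],c["cy"],c["R"],c["t"])
pickle.dump(d,open("d0.pkl","wb"))
print(manip.get_obs())
E
```

```text
top 453.32657765000954 453.32657765000954 313.16609641667395 200.12228262188842 [[-0.02692501 -0.99946953 -0.01832227]
 [-0.98034131  0.02998477 -0.19501753]
 [ 0.19546347  0.01271123 -0.9806286 ]] [0.01679884 0.53593127 0.99550951]
side 409.7589031447454 409.7589031447454 318.79648096775367 200.65108873412663 [[ 0.72414126 -0.68952695  0.01311589]
 [-0.41977887 -0.4557816  -0.78488778]
 [ 0.54717926  0.56286386 -0.6194991 ]] [-0.39568663  0.26665642  0.78448971]
{'clock': 0.1, 'joint_pos': array([-1.1515779 ,  0.33280007, -0.06470376,  1.46084612,  0.02163783,
        1.34989207, -0.08851266]), 'joint_velocities': array([-2.90185507e-04, -1.86019530e-03, -7.79799078e-04, -7.57457752e-04,
       -7.38978772e-05, -9.27375451e-04, -7.07741636e-04]), 'tau': array([ 1.86780017e-03, -6.26741123e+01,  4.95334261e-02, -3.92428172e+01,
        1.62190001e-02,  6.99161479e-03,  2.92010661e-06]), 'position': array([0.2671117 , 0.56468329, 0.23060624]), 'ee_rot': array([ 2.19107915e-01,  9.75700431e-01, -6.17753958e-04, -9.18159440e-05]), 'ft_force': array([-0.38054457,  0.64849112, -0.0473441 ]), 'torque': array([-0.05362741,  0.06371713, -0.02061376]), 'grasp_force': 0.0, 'grip_width': 0.9984806892904872}
```

View pics/top0.png

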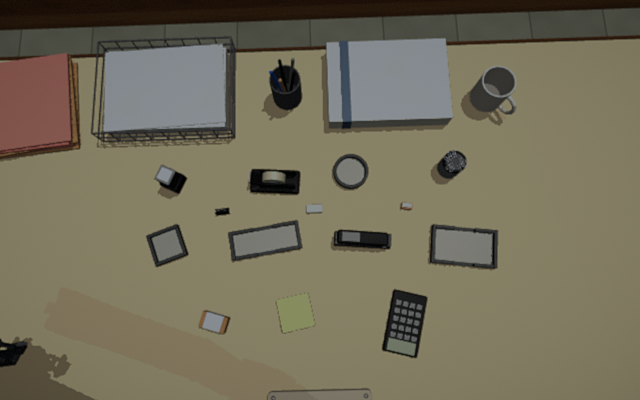

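View pics/side0.png

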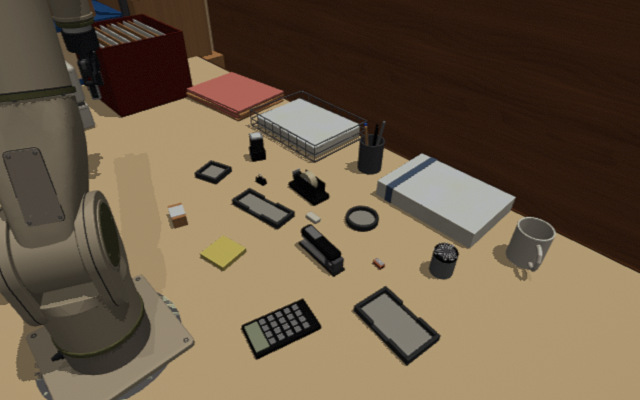

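```bash
cat > h.py <<'E'
import numpy as np,cv2,pickle
def ray(c,uv,z):
    uv=np.asarray(uv,float).reshape(-1,2)
    d=np.c_[(uv[:,0]-c["cx"])/c["fx"],(uv[:,1]-c["cy"])/c["fy"],np.ones(len(uv))]@c["R"]
    C=-c["R"].T@c["t"]
    return (C+d*((z-C[2])/d[:,2])[:,None])[:,:2]
def blobs(c,seeds,thr=75):
    S=4
    im=cv2.resize(c["pixels"],None,fx=S,fy=S,interpolation=cv2.INTER_CUBIC)
    m=(im.max(2)<thr).astype(np.uint8)*255
    m=cv2.morphologyEx(m,cv2.MORPH_CLOSE,np.ones((9,9)))
    cs,_=cv2.findContours(m,cv2.RETR_EXTERNAL,cv2.CHAIN_APPROX_NONE)
    im=im.copy();out={}
    for n,(u,v,z) in seeds.items():
        k=max(cs,key=lambda q:cv2.pointPolygonTest(q,(u*S,v*S),True))
        p=ray(c,(k.reshape(-1,2)+.5)/S-.5,z)
        (a,b),(w,h),t=cv2.minAreaRect((p*1000).astype(np.float32))
        if w<h:w,h,t=h,w,t+90
        print(n,"xy %.1f %.1f size %.1f x %.1f long-axis yaw %.1f r %.0f"%(a,b,w,h,(t+90)%180-90,np.hypot(a,b)))
        cv2.drawContours(im,[k],-1,(255,0,0),1)
    return im,m
E
python3 - <<'E'
from h import *
d=pickle.load(open("d0.pkl","rb"));c=d["top"]
im,m=blobs(c,dict(stapler=(362,239,.029),dispenser=(275,186,.009),stamp=(170,181,.04),pot=(453,165,.032),
 stapler_h=(265,240,.009),dispenser_h=(464,246,.009),stamp_h=(167,245,.009),pot_h=(351,171,.009)))
cv2.imwrite("pics/seg.png",cv2.resize(im[500:1120,520:2040],(800,326),interpolation=cv2.INTER_AREA)[:,:,::-1])
E
```

```text
stapler xy 445.7 -108.5 size 132.7 x 40.1 long-axis yaw 84.8 r 459
dispenser xy 594.6 95.8 size 123.0 x 61.4 long-axis yaw 85.8 r 602
stamp xy 598.1 338.0 size 64.3 x 47.7 long-axis yaw 64.5 r 687
pot xy 617.4 -329.1 size 76.9 x 53.8 long-axis yaw -50.0 r 700
stapler_h xy 451.4 120.1 size 168.1 x 70.5 long-axis yaw -81.4 r 467
dispenser_h xy 423.8 -347.0 size 157.1 x 92.5 long-axis yaw 82.9 r 548
stamp_h xy 446.9 353.0 size 81.7 x 81.4 long-axis yaw -70.2 r 570
pot_h xy 614.1 -89.5 size 88.5 x 84.3 long-axis yaw -29.5 r 621
```

View pics/seg.png

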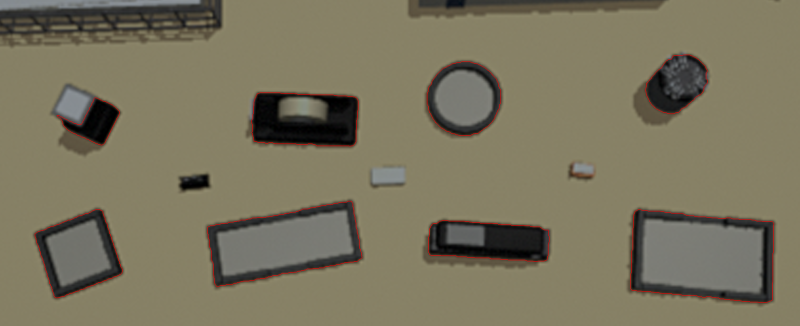

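```bash
cat > plan.py <<'E'
import sys,numpy as np
from scipy.spatial.transform import Rotation as Ro
from workcell import manip
# plan.py x y z(mm) closingyaw(deg): total turn, then total shift in tool axes after turn, and rows needed
x,y,z,a=map(float,sys.argv[1:5])
o=manip.get_obs();R=Ro.from_quat(o["ee_rot"])
best=None
for k in (a,a+180):
    k=np.radians(k);Y=np.array([np.cos(k),np.sin(k),0]);Z=np.array([0,0,-1.])
    T=Ro.from_matrix(np.c_[np.cross(Y,Z),Y,Z]);w=(R.inv()*T).as_rotvec()
    if best is None or np.linalg.norm(w)<np.linalg.norm(best[0]):best=(w,T)
w,T=best;s=T.inv().apply(np.array([x,y,z])/1000-o["position"])
n=np.ceil(np.linalg.norm(w)/.145);m=np.ceil(np.linalg.norm(s)/.048)
np.set_printoptions(precision=4,suppress=True)
print("turn",w/(np.pi/4),"rows",n,"each",w/(np.pi/4)/n)
print("shift",s/.75,"rows",m,"each",s/.75/m)
print("clock",o["clock"],"pos",o["position"]*1000,"j",o["joint_pos"],"F",o["ft_force"],"g",o["grip_width"],o["grasp_force"])
E
python3 plan.py 446 -108.5 180 -5.2
```

```text
turn [-0.0013  0.0011  1.553 ] rows 9.0 each [-0.0001  0.0001  0.1726]
shift [-0.8723  0.3189  0.0675] rows 15.0 each [-0.0582  0.0213  0.0045]
clock 0.1 pos [267.1117 564.6833 230.6062] j [-1.1516  0.3328 -0.0647  1.4608  0.0216  1.3499 -0.0885] F [-0.3805  0.6485 -0.0473] g 0.9984806892904872 0.0
```

>>> move_arm --motion '[[[0,0,0],[0,0,0.1726],1],[[0,0,0],[0,0,0.1726],1],[[0,0,0],[0,0,0.1726],1],[[0,0,0],[0,0,0.1726],1],[[0,0,0],[0,0,0.1726],1],[[0,0,0],[0,0,0.1726],1],[[0,0,0],[0,0,0.1726],1],[[0,0,0],[0,0,0.1726],1],[[0,0,0],[0,0,0.1726],1]]'

```text
clock: 1.0
position: [0.2671, 0.5648, 0.2308]
ee_rot: [0.74, 0.672, -0.0, 0.0]
ft_force: [-0.2, -0.5, -0.7]
grip_width: 1.0
grasp_force: 0.0
```

>>> move_arm --motion '[[[-0.058,0.0213,0.0045],[0,0,0],1],[[-0.058,0.0213,0.0045],[0,0,0],1],[[-0.058,0.0213,0.0045],[0,0,0],1],[[-0.058,0.0213,0.0045],[0,0,0],1],[[-0.058,0.0213,0.0045],[0,0,0],1],[[-0.058,0.0213,0.0045],[0,0,0],1],[[-0.058,0.0213,0.0045],[0,0,0],1],[[-0.058,0.0213,0.0045],[0,0,0],1],[[-0.058,0.0213,0.0045],[0,0,0],1],[[-0.058,0.0213,0.0045],[0,0,0],1],[[-0.058,0.0213,0.0045],[0,0,0],1],[[-0.058,0.0213,0.0045],[0,0,0],1]]'

```text
clock: 2.2
position: [0.4106, 0.0258, 0.1906]
ee_rot: [0.739, 0.674, 0.0, -0.0]
ft_force: [1.1, 1.6, 0.6]
grip_width: 0.999
grasp_force: 0.0
```

```bash
python3 plan.py 446 -108.5 180 -5.2
```

```text
turn [ 0.0001 -0.0008 -0.0002] rows 1.0 each [ 0.0001 -0.0008 -0.0002]
shift [-0.1741  0.0632  0.0142] rows 3.0 each [-0.058   0.0211  0.0047]
clock 2.2 pos [410.592   25.8307 190.6301] j [-0.8028 -0.1813  0.578   2.0648  0.1041  1.2306 -0.358 ] F [1.1219 1.632  0.6154] g 0.9989921718469963 0.0
```

>>> move_arm --motion '[[[-0.058,0.0211,0.0047],[0,0,0],1],[[-0.058,0.0211,0.0047],[0,0,0],1],[[-0.058,0.0211,0.0047],[0,0,0],1],[[0,0,0],[0,0,0],1]]'

```text
clock: 2.6
position: [0.4461, -0.1123, 0.1801]
ee_rot: [0.741, 0.671, -0.001, 0.001]
ft_force: [-0.1, 0.5, 1.1]
grip_width: 1.001
grasp_force: 0.0
```

```bash
python3 - <<'E'
from workcell import manip, vision
import cv2,numpy as np
o=manip.get_obs();c=vision.camera("wrist")
cv2.imwrite("pics/w1.png",c["pixels"][:,:,::-1])
print(c["fx"],c["cx"],c["cy"],c["R"],-c["R"].T@c["t"],o["position"])
E
python3 plan.py 446 -108.5 180 -5.2
```

```text
309.70691628693146 320.78357755010825 200.46127430247654 [[ 9.95228604e-01 -9.75688855e-02  5.81553374e-04]
 [-9.30327241e-02 -9.47128269e-01  3.07071579e-01]
 [-2.94098261e-02 -3.05660522e-01 -9.51686244e-01]] [ 0.45288698 -0.03450087  0.32212388] [ 0.44605504 -0.11232868  0.1801271 ]
turn [-0.0007  0.0014 -0.0072] rows 1.0 each [-0.0007  0.0014 -0.0072]
shift [ 0.0011  0.0002 -0.0001] rows 1.0 each [ 0.0011  0.0002 -0.0001]
clock 2.65 pos [ 445.7944 -109.332   179.9418] j [-0.6906 -0.0464  0.8267  1.984   0.038   1.1898  0.0251] F [0.913  0.3387 1.0356] g 1.003143891017398 0.0
```

View pics/w1.png

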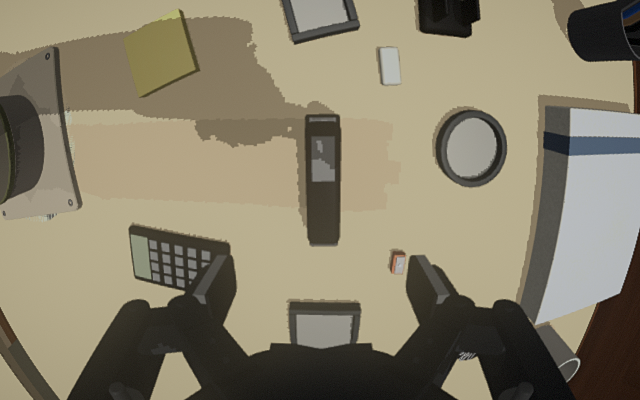

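```bash
python3 - <<'E'
s=open('h.py').read()
s=s.replace("""    d=np.c_[(uv""","""    if abs(c["fx"]-309.7)<1:
        q=(uv-[c["cx"],c["cy"]])/c["fx"];r=np.hypot(*q.T)+1e-9
        d=np.c_[q*(np.sin(r)/r)[:,None],np.cos(r)]@c["R"]
    else: d=np.c_[(uv""")
open('h.py','w').write(s)
E
python3 - <<'E'
from h import *
from workcell import vision
c=vision.camera("wrist")
im,m=blobs(c,dict(stapler=(322,210,.029)))
im,m=blobs(c,dict(stapler=(322,210,.05)))
E
```

```text
stapler xy 447.6 -110.0 size 132.5 x 33.3 long-axis yaw 84.8 r 461
stapler xy 447.9 -104.4 size 123.0 x 30.9 long-axis yaw 84.8 r 460
```

>>> move_arm --motion '[[[0,0,0.055],[0,0,-0.007],1],[[0,0,0.055],[0,0,0],1],[[0,0,0.05],[0,0,0],1],[[0,0,0.03],[0,0,0],1],[[0,0,0.0193],[0,0,0],1],[[0,0,0],[0,0,0],-1],[[0,0,0],[0,0,0],-1],[[0,0,0],[0,0,0],-1],[[0,0,0],[0,0,0],-1],[[0,0,0],[0,0,0],-1],[[0,0,0],[0,0,0],-1],[[0,0,0],[0,0,0],-1]]' --newtons 45

```text
clock: 3.9
position: [0.447, -0.1061, 0.0243]
ee_rot: [0.737, 0.676, 0.001, 0.0]
ft_force: [-1.2, 1.0, 5.2]
grip_width: 0.369
grasp_force: 45.1
```

```bash
python3 plan.py 451.4 120.1 180 8.6; python3 plan.py 447 -109 23 -5.2|head -2
```

```text
turn [ 0.0024 -0.0013 -0.2996] rows 2.0 each [ 0.0012 -0.0007 -0.1498]
shift [ 0.2974  0.0509 -0.2076] rows 6.0 each [ 0.0496  0.0085 -0.0346]
clock 3.9 pos [ 446.987  -106.1161   24.2873] j [-0.5986  0.2717  0.8124  2.1312 -0.2673  0.8374  0.291 ] F [-1.1813  0.9556  5.1815] g 0.3692143272304152 45.13695180416107
turn [ 0.0022 -0.0016  0.0071] rows 1.0 each [ 0.0022 -0.0016  0.0071]
shift [-0.0038  0.0004  0.0017] rows 1.0 each [-0.0038  0.0004  0.0017]
```

>>> move_arm --motion '[[[0,0,-0.02],[0,0,0],-1],[[0,0,-0.04],[0,0,0],-1],[[0,0,-0.05],[0,0,0],-1],[[0,0,-0.05],[0,0,-0.15],-1],[[0,0,-0.04],[0,0,-0.15],-1],[[0.0503,0.0086,0],[0,0,0],-1],[[0.0503,0.0086,0],[0,0,0],-1],[[0.0503,0.0086,0],[0,0,0],-1],[[0.0503,0.0086,0],[0,0,0],-1],[[0.0503,0.0086,0],[0,0,0],-1],[[0.0503,0.0086,0],[0,0,0],-1],[[0,0,0],[0,0,0],-1]]'

```text
clock: 5.1
position: [0.4497, 0.1283, 0.1735]
ee_rot: [0.649, 0.76, 0.001, -0.0]
ft_force: [0.3, -0.6, -3.0]
grip_width: 0.367
grasp_force: 45.6
```

```bash
python3 - <<'E'
from h import *
from workcell import vision
c=vision.camera("wrist");pickle.dump(c,open("w2.pkl","wb"))
cv2.imwrite("pics/w2.png",c["pixels"][:,:,::-1])
E
python3 plan.py 451.4 123 40 8.6
```

```text
turn [ 0.0001 -0.      0.0055] rows 1.0 each [ 0.0001 -0.      0.0055]
shift [-0.0033  0.0014  0.1778] rows 3.0 each [-0.0011  0.0005  0.0593]
clock 5.15 pos [450.0201 125.3257 173.3868] j [-0.9597  0.0039  0.5996  1.9665 -0.0024  1.1717 -0.2047] F [ 0.1877  0.3803 -2.326 ] g 0.36997889729471545 45.58271884918213
```

View pics/w2.png

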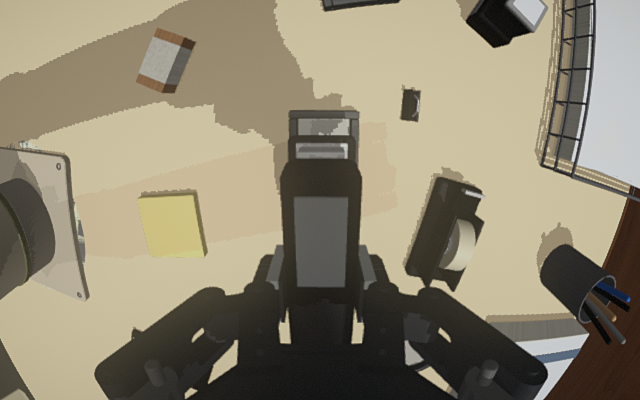

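>>> move_arm --motion '[[[-0.0025,0.0014,0.045],[0,0,0.0055],-1],[[0,0,0.05],[0,0,0],-1],[[0,0,0.045],[0,0,0],-1],[[0,0,0.03],[0,0,0],-1],[[0,0,0.012],[0,0,0],-1],[[0,0,0],[0,0,0],-1],[[0,0,0],[0,0,0],-1]]'

```text
clock: 5.85
position: [0.4526, 0.1213, 0.0379]
ee_rot: [0.654, 0.757, 0.001, 0.0]
ft_force: [0.2, 0.0, -3.0]
grip_width: 0.37
grasp_force: 45.5
```

```bash
python3 - <<'E'
from workcell import vision
import cv2
c=vision.camera("side")["pixels"];t=vision.camera("top")["pixels"]
a=cv2.resize(c[150:270,190:350],(640,480),interpolation=3);cv2.imwrite("pics/s3.png",a[:,:,::-1])
E
python3 plan.py 451.4 123.5 30 8.6
```

```text
turn [ 0.0028 -0.0014 -0.0058] rows 1.0 each [ 0.0028 -0.0014 -0.0058]
shift [ 0.0027 -0.0015  0.0108] rows 1.0 each [ 0.0027 -0.0015  0.0108]
clock 5.95 pos [452.7792 121.6735  38.0985] j [-0.9066  0.2267  0.6002  2.0934 -0.1686  0.8648 -0.0631] F [-0.4526 -0.3081 -2.1467] g 0.37178481364848376 45.47718286514282
```

View pics/s3.png

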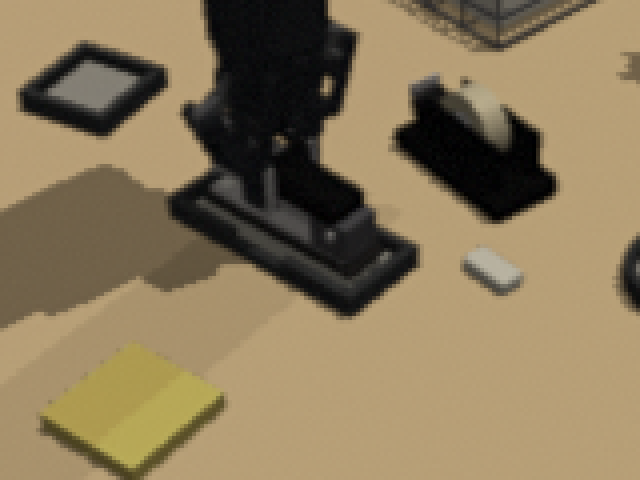

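>>> move_arm --motion '[[[0.0015,0,0.003],[0,0,0],-1],[[0,0,0.003],[0,0,0],-1],[[0,0,0.0025],[0,0,0],-1],[[0,0,0.0015],[0,0,0],-1],[[0,0,0],[0,0,0],-1],[[0,0,0],[0,0,0],-1]]'

```text
clock: 6.55
position: [0.4519, 0.1227, 0.0302]
ee_rot: [0.654, 0.757, 0.0, -0.0]
ft_force: [-5.3, -1.9, 15.9]
grip_width: 0.367
grasp_force: 47.9
```

>>> move_arm --motion '[[[0,0,-0.0007],[0,0,0],-1],[[0,0,0],[0,0,0],1],[[0,0,0],[0,0,0],1],[[0,0,0],[0,0,0],1],[[0,0,0],[0,0,0],1],[[0,0,0],[0,0,0],1],[[0,0,-0.02],[0,0,0],1],[[0,0,-0.05],[0,0,0],1],[[0,0,-0.06],[0,0,0],1],[[0,0,-0.06],[0,0,0],1]]'

```text
clock: 7.55
position: [0.4513, 0.122, 0.1737]
ee_rot: [0.654, 0.757, -0.0, 0.0]
ft_force: [0.3, 1.3, -0.0]
grip_width: 1.003
grasp_force: 0.0
```

```bash
python3 - <<'E'
from h import *
from workcell import vision
c=vision.camera("wrist");cv2.imwrite("pics/w4.png",c["pixels"][:,:,::-1])
E
python3 plan.py 595 96 180 -4.2
```

```text
turn [ 0.0096 -0.0052  0.277 ] rows 2.0 each [ 0.0048 -0.0026  0.1385]
shift [-0.0221  0.1893  0.001 ] rows 3.0 each [-0.0074  0.0631  0.0003]
clock 7.6 pos [454.6576 122.9403 180.7391] j [-0.9771 -0.003   0.6249  1.9558  0.0002  1.1798 -0.2081] F [5.3467 0.5806 7.544 ] g 0.9991502214395195 0.0
```

View pics/w4.png

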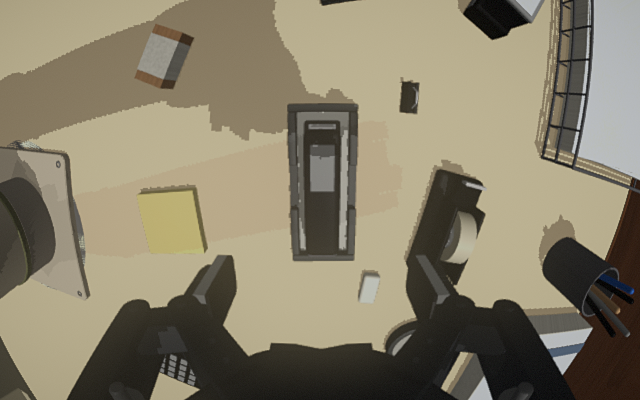

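The stapler (columns 303–342, rows 120–255) sits inside its holder's pocket (290–357, 104–260). Next is the dispenser.

>>> move_arm --motion '[[[0,0,0],[0,0,0.1385],1],[[0,0,0],[0,0,0.1385],1],[[-0.0055,0.0475,0],[0,0,0],1],[[-0.0055,0.0475,0],[0,0,0],1],[[-0.0055,0.0475,0],[0,0,0],1],[[-0.0055,0.0475,0],[0,0,0],1],[[0,0,0],[0,0,0],1],[[0,0,0],[0,0,0],1]]'

```text
clock: 8.4
position: [0.5927, 0.0951, 0.1715]
ee_rot: [0.732, 0.681, -0.001, 0.0]
ft_force: [-0.8, 0.2, -0.6]
grip_width: 1.001
grasp_force: 0.0
```

```bash
python3 - <<'E'
from h import *
from workcell import vision
c=vision.camera("wrist");cv2.imwrite("pics/w5.png",c["pixels"][:,:,::-1])
im,m=blobs(c,dict(disp=(320,235,.009)))
im,m=blobs(c,dict(disp=(320,235,.03)))
E
python3 plan.py 595 96 40 -4.2
```

```text
disp xy 584.0 34.0 size 0.6 x 0.5 long-axis yaw 86.0 r 585
disp xy 584.9 43.6 size 0.6 x 0.5 long-axis yaw 86.0 r 587
turn [-0.0011  0.0006  0.0016] rows 1.0 each [-0.0011  0.0006  0.0016]
shift [0.0007 0.0037 0.1758] rows 3.0 each [0.0002 0.0012 0.0586]
clock 8.45 pos [592.1651  95.6827 171.8326] j [-0.7885  0.3683  0.6938  1.6405 -0.2471  1.2236 -0.1149] F [-1.0501 -0.1464 -0.4803] g 1.001062122864796 0.0
```

View pics/w5.png

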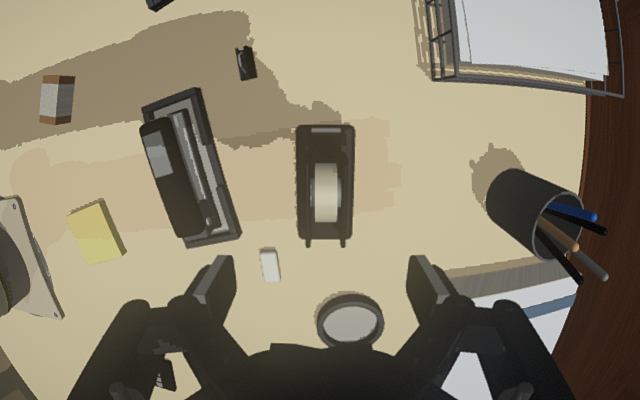

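```bash
python3 - <<'E'
from h import *
c={};from workcell import vision
c=vision.camera("wrist")
print(ray(c,[(298,126),(353,126)],.018)*1000,ray(c,[(297,237),(354,237)],.018)*1000)
im,m=blobs(c,dict(disp=(303,200,.009)))
E
```

```text
[[573.78195339 154.35449284]
 [625.97782409 150.75743232]] [[562.29421148  40.25095073]
 [622.07087058  35.92451413]]
disp xy 595.2 87.4 size 130.8 x 57.7 long-axis yaw 85.9 r 602
```

>>> move_arm --motion '[[[0,0.0042,0.05],[0,0,0],1],[[0,0,0.055],[0,0,0],1],[[0,0,0.05],[0,0,0],1],[[0,0,0.03],[0,0,0],1],[[0,0,0.0145],[0,0,0],1],[[0,0,0],[0,0,0],-1],[[0,0,0],[0,0,0],-1],[[0,0,0],[0,0,0],-1],[[0,0,0],[0,0,0],-1],[[0,0,0],[0,0,0],-1],[[0,0,0],[0,0,0],-1],[[0,0,0],[0,0,0],-1]]' --newtons 80

```text
clock: 9.7
position: [0.597, 0.0959, 0.0245]
ee_rot: [0.732, 0.681, 0.001, 0.0]
ft_force: [-0.6, -0.1, 8.5]
grip_width: 0.43
grasp_force: 81.8
```

```bash
python3 plan.py 423.8 -347 180 -7.1
```

```text
turn [ 0.0033 -0.002   0.0664] rows 1.0 each [ 0.0033 -0.002   0.0664]
shift [-0.6146 -0.1562 -0.2074] rows 11.0 each [-0.0559 -0.0142 -0.0189]
clock 9.7 pos [597.0381  95.9366  24.4855] j [-0.7155  0.5485  0.6138  1.751  -0.3767  0.9588 -0.0233] F [-0.5542 -0.1144  8.46  ] g 0.42956350839001317 81.7766261100769
```

>>> move_arm --motion '[[[0,0,-0.02],[0,0,0],-1],[[0,0,-0.04],[0,0,0],-1],[[0,0,-0.05],[0,0,0],-1],[[0,0,-0.05],[0,0,0.066],-1],[[0,0,-0.04],[0,0,0],-1],[[0,0,0],[0,0,0],-1]]'

```text
clock: 10.3
position: [0.5977, 0.0955, 0.1777]
ee_rot: [0.75, 0.662, 0.003, 0.001]
ft_force: [0.8, -0.0, -5.9]
grip_width: 0.432
grasp_force: 81.9
```

>>> move_arm --motion '[[[-0.03,-0.0076,0],[0,0,0],-1],[[-0.05,-0.0127,0],[0,0,0],-1],[[-0.055,-0.014,0],[0,0,0],-1],[[-0.055,-0.014,0],[0,0,0],-1],[[-0.055,-0.014,0],[0,0,0],-1],[[-0.055,-0.014,0],[0,0,0],-1],[[-0.055,-0.014,0],[0,0,0],-1],[[-0.055,-0.014,0],[0,0,0],-1],[[-0.055,-0.014,0],[0,0,0],-1],[[-0.055,-0.014,0],[0,0,0],-1],[[-0.05,-0.0127,0],[0,0,0],-1],[[-0.03,-0.0076,0],[0,0,0],-1]]'

```text
clock: 11.5
position: [0.4239, -0.3395, 0.172]
ee_rot: [0.751, 0.661, -0.001, -0.0]
ft_force: [0.0, 0.3, -4.9]
grip_width: 0.431
grasp_force: 81.7
```

```bash
python3 plan.py 423.8 -347 180 -7.1
```

```text
turn [-0.0018  0.0001 -0.004 ] rows 1.0 each [-0.0018  0.0001 -0.004 ]
shift [-0.01    0.0011 -0.0106] rows 1.0 each [-0.01    0.0011 -0.0106]
clock 11.5 pos [ 423.8709 -339.4836  172.0301] j [-0.2251  0.2735  0.9561  1.7969 -0.2385  1.1953  0.6752] F [ 0.0326  0.3408 -4.9478] g 0.4305972231231632 81.69651389122009
```

>>> move_arm --motion '[[[-0.0095,0.0011,0.03],[0,0,0],-1],[[0,0,0.05],[0,0,0],-1],[[0,0,0.05],[0,0,0],-1],[[0,0,0.03],[0,0,0],-1],[[0,0,0.0185],[0,0,0],-1],[[0,0,0],[0,0,0],-1],[[0,0,0],[0,0,0],-1]]'

```text
clock: 12.2
position: [0.4268, -0.3443, 0.0395]
ee_rot: [0.749, 0.662, 0.0, 0.0]
ft_force: [0.1, -0.8, -4.3]
grip_width: 0.43
grasp_force: 81.4
```

```bash
python3 - <<'E'
from workcell import vision
import cv2,numpy as np
c=vision.camera("side")["pixels"][260:380,320:480];t=vision.camera("top")["pixels"][190:310,400:520]
a=np.hstack([cv2.resize(c,(440,330),interpolation=3),cv2.resize(t,(330,330),interpolation=3)]);cv2.imwrite("pics/s6.png",a[:,:,::-1])
E
python3 plan.py 423.8 -347 30.5 -7.1
```

```text
turn [0.0026 0.0007 0.0004] rows 1.0 each [0.0026 0.0007 0.0004]
shift [-0.0038 -0.0043  0.0128] rows 1.0 each [-0.0038 -0.0043  0.0128]
clock 12.3 pos [ 427.3865 -344.5726   40.0784] j [-0.0936  0.474   0.8386  1.8991 -0.4295  0.9555  0.8208] F [ 0.8056  0.3982 -4.8757] g 0.42977754715924726 81.44268035888672
```

View pics/s6.png

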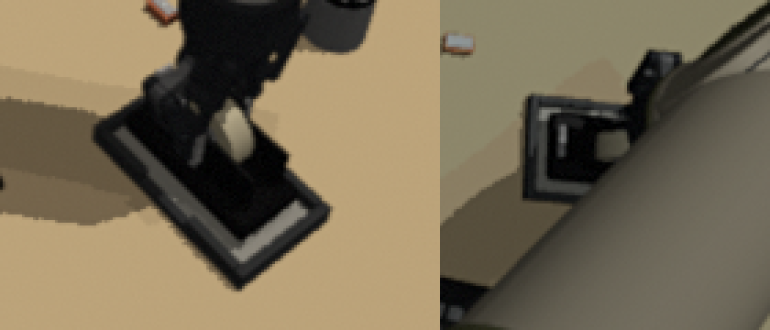

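>>> move_arm --motion '[[[-0.003,-0.004,0],[0,0,0],-1],[[0,0,0.004],[0,0,0],-1],[[0,0,0.004],[0,0,0],-1],[[0,0,0.003],[0,0,0],-1],[[0,0,0.0015],[0,0,0],-1],[[0,0,0],[0,0,0],-1],[[0,0,0],[0,0,0],-1]]'

```text
clock: 13.0
position: [0.4234, -0.3457, 0.0304]
ee_rot: [0.749, 0.662, 0.001, -0.0]
ft_force: [-7.0, 6.5, 16.5]
grip_width: 0.431
grasp_force: 84.4
```

```bash
python3 plan.py 423.8 -347 30.5 -7.1
```

```text
turn [ 0.0002 -0.002   0.0002] rows 1.0 each [ 0.0002 -0.002   0.0002]
shift [-0.0016  0.0007 -0.0001] rows 1.0 each [-0.0016  0.0007 -0.0001]
clock 13.0 pos [ 423.4027 -345.7369   30.4266] j [-0.0792  0.4862  0.8287  1.908  -0.4424  0.9402  0.8368] F [-7.036   6.4917 16.4818] g 0.43132331661129053 84.4415009021759
```

>>> move_arm --motion '[[[0,0,-0.0007],[0,0,0],-1],[[0,0,0],[0,0,0],1],[[0,0,0],[0,0,0],1],[[0,0,0],[0,0,0],1],[[0,0,0],[0,0,0],1],[[0,0,0],[0,0,0],1],[[0,0,-0.02],[0,0,0],1],[[0,0,-0.05],[0,0,0],1],[[0,0,-0.06],[0,0,0],1],[[0,0,-0.06],[0,0,0],1],[[0,0,-0.02],[0,0,0],1],[[0,0,0],[0,0,0],1]]'

```text
clock: 14.2
position: [0.4244, -0.3468, 0.1904]
ee_rot: [0.75, 0.662, 0.001, 0.002]
ft_force: [-0.1, 0.5, -0.2]
grip_width: 1.003
grasp_force: 0.0
```

```bash
python3 - <<'E'
from h import *
from workcell import vision
w=vision.camera("wrist")["pixels"]
cv2.imwrite("pics/w7.png",w[:,:,::-1])
c=pickle.load(open("d0.pkl","rb"))["top"]
im=cv2.resize(c["pixels"][155:200,145:195],None,fx=4,fy=4,interpolation=2).astype(int)
m=((im.min(2)>115)&(im.max(2)-im.min(2)<30)).astype(np.uint8)
cs,_=cv2.findContours(m,0,1);k=max(cs,key=cv2.contourArea)
p=ray(c,(k.reshape(-1,2)+.5)/4-.5+[145,155],.08)*1000
print(cv2.minAreaRect(p.astype(np.float32)))
E
python3 plan.py 598 338 190 20
```

```text
((601.86083984375, 340.8653259277344), (27.886831283569336, 28.06418228149414), 65.60065460205078)
turn [ 0.0028  0.0005 -0.6017] rows 4.0 each [ 0.0007  0.0001 -0.1504]
shift [ 0.7776  0.5302 -0.0021] rows 15.0 each [ 0.0518  0.0353 -0.0001]
clock 14.25 pos [ 423.7817 -346.0479  188.4407] j [-0.2267  0.2663  0.9728  1.7696 -0.2346  1.2267  0.6859] F [-0.8414  0.7008 -0.3869] g 0.9982984438156867 0.0
```

View pics/w7.png

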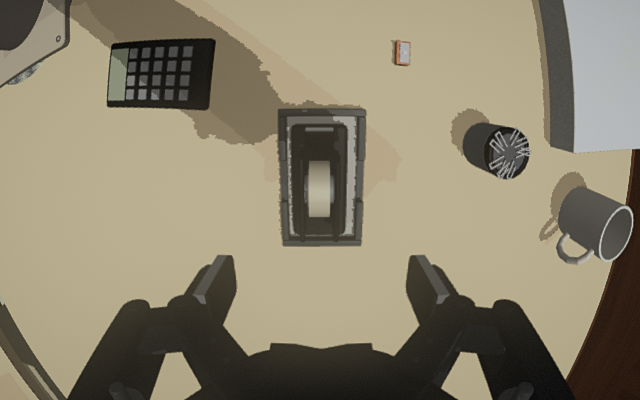

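```bash
python3 plan.py 601 340 200 65.6
```

```text
turn [ 0.0025  0.0017 -1.615 ] rows 9.0 each [ 0.0003  0.0002 -0.1794]
shift [ 0.1627  0.9306 -0.0154] rows 15.0 each [ 0.0108  0.062  -0.001 ]
clock 14.25 pos [ 423.7817 -346.0479  188.4407] j [-0.2267  0.2663  0.9728  1.7696 -0.2346  1.2267  0.6859] F [-0.8414  0.7008 -0.3869] g 0.9982984438156867 0.0
```

>>> move_arm --motion '[[[0,0,0],[0,0,-0.1794],1],[[0,0,0],[0,0,-0.1794],1],[[0,0,0],[0,0,-0.1794],1],[[0,0,0],[0,0,-0.1794],1],[[0,0,0],[0,0,-0.1794],1],[[0,0,0],[0,0,-0.1794],1],[[0,0,0],[0,0,-0.1794],1],[[0,0,0],[0,0,-0.1794],1],[[0,0,0],[0,0,-0.1794],1]]'

```text
clock: 15.15
position: [0.4226, -0.3454, 0.1858]
ee_rot: [0.209, 0.978, 0.0, -0.001]
ft_force: [0.3, 0.0, -0.6]
grip_width: 1.001
grasp_force: 0.0
```

>>> move_arm --motion '[[[0.0108,0.062,-0.001],[0,0,0],1],[[0.0108,0.062,-0.001],[0,0,0],1],[[0.0108,0.062,-0.001],[0,0,0],1],[[0.0108,0.062,-0.001],[0,0,0],1],[[0.0108,0.062,-0.001],[0,0,0],1],[[0.0108,0.062,-0.001],[0,0,0],1],[[0.0108,0.062,-0.001],[0,0,0],1],[[0.0108,0.062,-0.001],[0,0,0],1],[[0.0108,0.062,-0.001],[0,0,0],1],[[0.0108,0.062,-0.001],[0,0,0],1],[[0.0108,0.062,-0.001],[0,0,0],1],[[0.0108,0.062,-0.001],[0,0,0],1]]'

```text
clock: 16.35
position: [0.565, 0.204, 0.1947]
ee_rot: [0.212, 0.977, -0.001, -0.001]
ft_force: [1.2, -0.3, 0.5]
grip_width: 1.002
grasp_force: 0.0
```

```bash
python3 plan.py 601 340 200 65.6
```

```text
turn [-0.0024 -0.0025 -0.0007] rows 1.0 each [-0.0024 -0.0025 -0.0007]
shift [ 0.0312  0.185  -0.0071] rows 3.0 each [ 0.0104  0.0617 -0.0024]
clock 16.35 pos [565.0085 203.9636 194.6737] j [-0.7189  0.3084  0.3651  1.5954 -0.1141  1.2616  0.8099] F [ 1.2104 -0.341   0.5016] g 1.0021227584116386 0.0
```

>>> move_arm --motion '[[[0.0104,0.06,-0.0024],[0,0,0],1],[[0.0104,0.06,-0.0024],[0,0,0],1],[[0.0104,0.06,-0.0024],[0,0,0],1],[[0,0,0],[0,0,0],1],[[0,0,0],[0,0,0],1]]'

```text
clock: 16.85
position: [0.5992, 0.3354, 0.1992]
ee_rot: [0.211, 0.978, -0.001, -0.001]
ft_force: [-0.7, -1.1, -0.2]
grip_width: 0.998
grasp_force: 0.0
```

```bash
python3 - <<'E'
from h import *
from workcell import vision
c=vision.camera("wrist")
cv2.imwrite("pics/w8.png",c["pixels"][:,:,::-1]);pickle.dump(c,open("w8.pkl","wb"))
E
python3 plan.py 601 340 200 65.6
```

```text
turn [-0.0037 -0.0013 -0.0011] rows 1.0 each [-0.0037 -0.0013 -0.0011]
shift [ 0.0019  0.0081 -0.    ] rows 1.0 each [ 0.0019  0.0081 -0.    ]
clock 16.9 pos [599.7669 333.9138 199.9649] j [-0.7979  0.4963  0.3245  1.3324 -0.1557  1.3407  0.67  ] F [-0.9424 -1.232   0.2787] g 1.0030176154006059 0.0
```

View pics/w8.png

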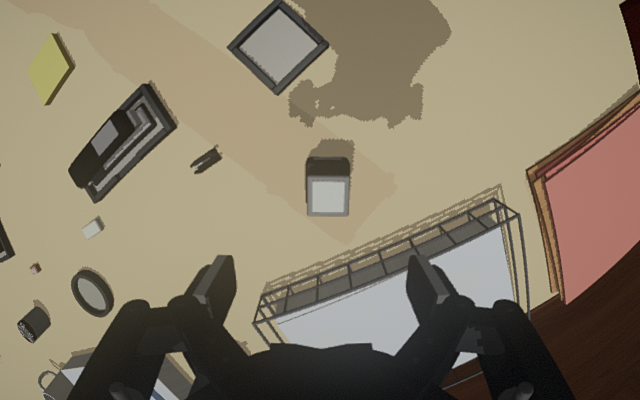

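```bash
python3 - <<'E'
from h import *
c=pickle.load(open("w8.pkl","rb"))
p=ray(c,[(307.5,177),(349.5,177),(348.5,215.5),(307,215.5)],.08)*1000
print(p,p.mean(0),cv2.minAreaRect(p.astype(np.float32)))
h=ray(c,[(228.5,46),(279,-1),(329,44),(277,94)],.012)*1000
print(h,h[[0,2]].mean(0),cv2.minAreaRect(h.astype(np.float32)))
E
```

```text
[[578.98004038 330.99470493]
 [593.90758421 364.27460348]
 [626.42258698 349.68183109]
 [611.04379787 315.53995487]] [602.58850236 340.12277359] ((602.4989624023438, 339.8968200683594), (37.445587158203125, 35.63951873779297), 65.82940673828125)
[[424.01678316 304.84665294]
 [400.69475861 375.2794343 ]
 [470.72954995 401.56804334]
 [496.90275481 329.91342845]] [447.37316655 353.20734814] ((447.6239318847656, 352.5209045410156), (77.06211853027344, 76.2851333618164), 20.065662384033203)
```

>>> move_arm --motion '[[[0.001,0.0088,0.04],[0,0,0],1],[[0,0,0.055],[0,0,0],1],[[0,0,0.05],[0,0,0],1],[[0,0,0.04],[0,0,0],1],[[0,0,0.0243],[0,0,0],1],[[0,0,0],[0,0,0],1]]'

```text
clock: 17.5
position: [0.6005, 0.3382, 0.0416]
ee_rot: [0.213, 0.977, -0.002, -0.002]
ft_force: [-0.5, -0.2, -0.6]
grip_width: 1.007
grasp_force: 0.0
```

```bash
python3 plan.py 602 340 43 65.7
```

```text
turn [-0.0067 -0.0035 -0.0056] rows 1.0 each [-0.0067 -0.0035 -0.0056]
shift [-0.0008  0.003  -0.0018] rows 1.0 each [-0.0008  0.003  -0.0018]
clock 17.5 pos [600.5452 338.1986  41.6138] j [-0.783   0.6371  0.2902  1.4696 -0.1946  1.0692  0.6903] F [-0.4801 -0.2018 -0.6002] g 1.0066881408917672 0.0
```

>>> move_arm --motion '[[[0,0.003,-0.0015],[-0.005,-0.003,0],1],[[0,0,0],[0,0,0],-1],[[0,0,0],[0,0,0],-1],[[0,0,0],[0,0,0],-1],[[0,0,0],[0,0,0],-1],[[0,0,0],[0,0,0],-1],[[0,0,0],[0,0,0],-1],[[0,0,0],[0,0,0],-1]]' --newtons 35

```text
clock: 18.3
position: [0.6036, 0.3435, 0.047]
ee_rot: [0.212, 0.977, 0.002, 0.002]
ft_force: [-1.7, 0.2, 7.0]
grip_width: 0.442
grasp_force: 36.1
```

```bash
python3 plan.py 447.5 353 200 19.9
```

```text
turn [0.0075 0.0011 1.0149] rows 6.0 each [0.0013 0.0002 0.1692]
shift [ 0.0828 -0.1914 -0.2041] rows 5.0 each [ 0.0166 -0.0383 -0.0408]
clock 18.3 pos [603.587  343.4828  46.9597] j [-0.7861  0.6336  0.2901  1.4625 -0.1948  1.068   0.6883] F [-1.6688  0.2132  6.9646] g 0.4419226803674183 36.126907020807266
```

>>> move_arm --motion '[[[0,0,-0.02],[0,0,0],-1],[[0,0,-0.04],[0,0,0],-1],[[0,0,-0.05],[0,0,0.169],-1],[[0,0,-0.05],[0,0,0.169],-1],[[0,0,-0.02],[0,0,0.169],-1],[[0,0,0],[0,0,0.169],-1],[[0,0,0],[0,0,0.169],-1],[[0,0,0],[0,0,0.169],-1],[[0.02,-0.047,0],[0,0,0],-1],[[0.02,-0.047,0],[0,0,0],-1],[[0.02,-0.047,0],[0,0,0],-1],[[0.02,-0.047,0],[0,0,0],-1]]'

```text
clock: 19.5
position: [0.448, 0.3512, 0.181]
ee_rot: [0.574, 0.819, 0.002, 0.001]
ft_force: [0.3, -0.1, -0.1]
grip_width: 0.44
grasp_force: 35.6
```

>>> move_arm --motion '[[[0,0,0],[0,0,0],-1],[[0,0,0],[0,0,0],-1]]'

```text
clock: 19.7
position: [0.449, 0.3517, 0.1815]
ee_rot: [0.573, 0.819, 0.003, 0.001]
ft_force: [0.7, -0.3, 0.1]
grip_width: 0.44
grasp_force: 35.7
```

```bash
python3 - <<'E'
from h import *
from workcell import vision
c=vision.camera("wrist")
cv2.imwrite("pics/w9.png",c["pixels"][:,:,::-1]);pickle.dump(c,open("w9.pkl","wb"))
E
python3 plan.py 447.5 353 64 19.9
```

```text
turn [ 0.0071 -0.0023  0.001 ] rows 1.0 each [ 0.0071 -0.0023  0.001 ]
shift [ 0.0033 -0.0024  0.1565] rows 3.0 each [ 0.0011 -0.0008  0.0522]
clock 19.75 pos [450.0202 351.2764 181.3378] j [-1.1363  0.2511  0.4614  1.7036 -0.1184  1.2088 -0.2979] F [-0.1019  0.2861  0.1876] g 0.4403203418179411 35.743853598833084
```

View pics/w9.png

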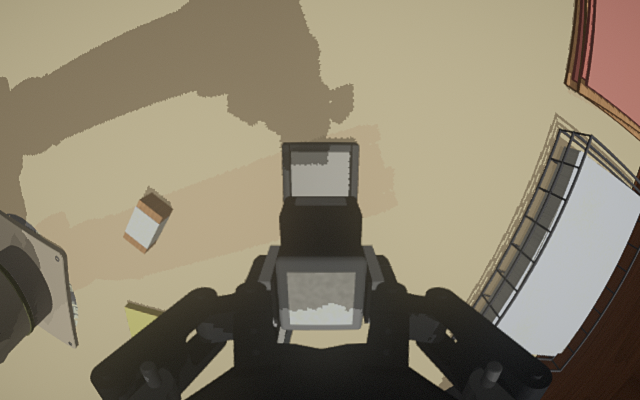

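>>> move_arm --motion '[[[0.0025,-0.0022,0.04],[0.006,-0.002,0],-1],[[0,0,0.05],[0,0,0],-1],[[0,0,0.04],[0,0,0],-1],[[0,0,0.02],[0,0,0],-1],[[0,0,0.007],[0,0,0],-1],[[0,0,0],[0,0,0],-1],[[0,0,0],[0,0,0],-1]]'

```text
clock: 20.45
position: [0.4486, 0.353, 0.0641]
ee_rot: [0.574, 0.819, 0.001, 0.0]
ft_force: [0.3, 0.6, 0.3]
grip_width: 0.436
grasp_force: 35.8
```

```bash
python3 - <<'E'
from workcell import vision
import cv2,numpy as np
c=vision.camera("side")["pixels"][130:220,160:280];t=vision.camera("top")["pixels"][190:290,120:220]
a=np.hstack([cv2.resize(c,(440,330),interpolation=3),cv2.resize(t,(330,330),interpolation=3)]);cv2.imwrite("pics/s10.png",a[:,:,::-1])
E
python3 plan.py 447.5 353 52 19.9
```

```text
turn [ 0.0023 -0.0009  0.0008] rows 1.0 each [ 0.0023 -0.0009  0.0008]
shift [ 0.0002 -0.0011  0.0161] rows 1.0 each [ 0.0002 -0.0011  0.0161]
clock 20.55 pos [448.3142 353.0961  64.0866] j [-1.1063  0.3846  0.4313  1.8116 -0.1896  0.9841 -0.2496] F [ 0.4363 -0.0368 -0.3096] g 0.4408857396985356 35.82254201173782
```

View pics/s10.png

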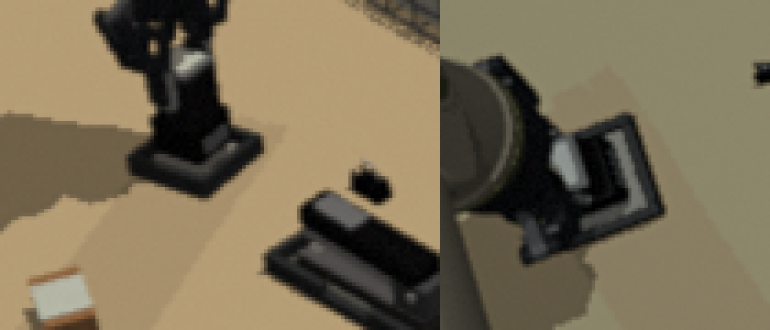

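>>> move_arm --motion '[[[0,-0.001,0.005],[0,0,0],-1],[[0,0,0.005],[0,0,0],-1],[[0,0,0.002],[0,0,0],-1],[[0,0,0.002],[0,0,0],-1],[[0,0,0.001],[0,0,0],-1],[[0,0,0],[0,0,0],-1],[[0,0,0],[0,0,0],-1]]'

```text
clock: 21.25
position: [0.4466, 0.3523, 0.0529]
ee_rot: [0.574, 0.819, -0.0, -0.0]
ft_force: [-7.6, -4.9, 19.8]
grip_width: 0.439
grasp_force: 38.1
```

>>> move_arm --motion '[[[0,0,-0.001],[0,0,0],-1],[[0,0,0],[0,0,0],1],[[0,0,0],[0,0,0],1],[[0,0,0],[0,0,0],1],[[0,0,0],[0,0,0],1],[[0,0,0],[0,0,0],1],[[0,0,-0.02],[0,0,0],1],[[0,0,-0.05],[0,0,0],1],[[0,0,-0.06],[0,0,0],1],[[0,0,-0.05],[0,0,0],1],[[0,0,-0.015],[0,0,0],1],[[0,0,0],[0,0,0],1]]'

```text
clock: 22.45
position: [0.4477, 0.3529, 0.2012]
ee_rot: [0.574, 0.819, 0.002, 0.0]
ft_force: [0.5, -0.0, -1.1]
grip_width: 0.998
grasp_force: 0.0
```

```bash
python3 - <<'E'
from h import *
from workcell import vision
c=vision.camera("wrist")
cv2.imwrite("pics/w11.png",c["pixels"][:300,150:500,::-1])
E
python3 plan.py 617.5 -329 200 -28
```

```text
turn [ 0.0007 -0.001   1.0654] rows 6.0 each [ 0.0001 -0.0002  0.1776]
shift [-0.6954  0.6274 -0.0012] rows 15.0 each [-0.0464  0.0418 -0.0001]
clock 22.5 pos [446.925  352.4268 199.0826] j [-1.1463  0.2365  0.4662  1.6816 -0.1114  1.2489 -0.3079] F [-0.3401  0.2441 -1.09  ] g 1.0016815450737817 0.0
```

View pics/w11.png

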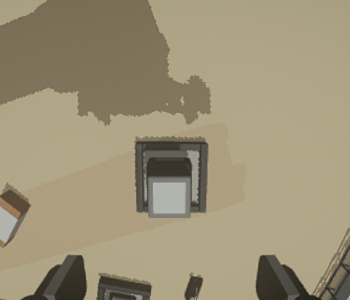

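```bash
python3 plan.py 617.5 -329 200 19.9
```

```text
turn [ 0.0011 -0.0006  0.001 ] rows 1.0 each [ 0.0011 -0.0006  0.001 ]
shift [-0.9317 -0.0954 -0.0012] rows 15.0 each [-0.0621 -0.0064 -0.0001]
clock 22.5 pos [446.925  352.4268 199.0826] j [-1.1463  0.2365  0.4662  1.6816 -0.1114  1.2489 -0.3079] F [-0.3401  0.2441 -1.09  ] g 1.0016815450737817 0.0
```

>>> move_arm --motion '[[[-0.0582,-0.006,0],[0,0,0],1],[[-0.0582,-0.006,0],[0,0,0],1],[[-0.0582,-0.006,0],[0,0,0],1],[[-0.0582,-0.006,0],[0,0,0],1],[[-0.0582,-0.006,0],[0,0,0],1],[[-0.0582,-0.006,0],[0,0,0],1],[[-0.0582,-0.006,0],[0,0,0],1],[[-0.0582,-0.006,0],[0,0,0],1],[[-0.0582,-0.006,0],[0,0,0],1],[[-0.0582,-0.006,0],[0,0,0],1],[[-0.0582,-0.006,0],[0,0,0],1],[[-0.0582,-0.006,0],[0,0,0],1]]'

```text
clock: 23.7
position: [0.5741, -0.1599, 0.1969]
ee_rot: [0.574, 0.819, -0.001, -0.001]
ft_force: [0.9, 0.3, -0.2]
grip_width: 0.998
grasp_force: 0.0
```

>>> move_arm --motion '[[[0,0,0],[0,0,0.185],1],[[0,0,0],[0,0,0.185],1],[[0,0,0],[0,0,0.185],1],[[0,0,0],[0,0,0.185],1],[[0,0,0],[0,0,0.185],1],[[0,0,0],[0,0,0.185],1],[[0,0,0],[0,0,0.185],1],[[0,0,0],[0,0,0.185],1],[[0,0,0],[0,0,0.185],1],[[0,0,0],[0,0,0.185],1],[[0,0,0],[0,0,0.185],1],[[0,0,0],[0,0,0.185],1]]'

```text
clock: 24.9
position: [0.5738, -0.1584, 0.197]
ee_rot: [0.996, 0.084, -0.001, 0.0]
ft_force: [0.1, 0.5, 0.3]
grip_width: 1.002
grasp_force: 0.0
```

```bash
python3 plan.py 617.5 -329 200 -80
```

```text
turn [ 0.0002  0.0035 -0.0073] rows 1.0 each [ 0.0002  0.0035 -0.0073]
shift [ 0.0179  0.2341 -0.004 ] rows 4.0 each [ 0.0045  0.0585 -0.001 ]
clock 24.9 pos [ 573.8134 -158.3865  196.9932] j [-0.6653  0.5031  1.1574  1.6331 -0.4712  1.3222 -0.835 ] F [0.1345 0.4928 0.305 ] g 1.0015220755938743 0.0
```

>>> move_arm --motion '[[[0.0045,0.058,-0.001],[0,0,0],1],[[0.0045,0.058,-0.001],[0,0,0],1],[[0.0045,0.058,-0.001],[0,0,0],1],[[0.0045,0.058,-0.001],[0,0,0],1],[[0,0,0],[0,0,0],1],[[0,0,0],[0,0,0],1]]'

```text
clock: 25.5
position: [0.6169, -0.3292, 0.1996]
ee_rot: [0.996, 0.086, -0.002, -0.0]
ft_force: [-0.1, 0.3, -0.1]
grip_width: 1.0
grasp_force: 0.0
```

```bash
python3 - <<'E'
from h import *
from workcell import vision
d=pickle.load(open("d0.pkl","rb"))
c=vision.camera("wrist")
def proj(X):
    p=c["R"]@X+c["t"];r=np.hypot(p[0],p[1]);th=np.arctan2(r,p[2]);return p[:2]/r*th*c["fx"]+[c["cx"],c["cy"]]
for z in(0,.032,.064):print(z,proj(np.array([.6175,-.329,z])))
u,v=proj(np.array([.6175,-.329,.02]))
for t in (75,90): 
  im,m=blobs(c,dict(pot32=(u,v,.032),pot64=(u,v,.064)),t)
E
python3 plan.py 617.5 -329 200 -80
```

```text
0 [320.62236867 172.23973065]
0.032 [320.60658554 179.07892039]
0.064 [320.58749811 187.39287051]
pot32 xy 619.9 -327.8 size 1.1 x 0.0 long-axis yaw 9.8 r 701
pot64 xy 627.5 -326.6 size 0.9 x 0.0 long-axis yaw 9.8 r 707
pot32 xy 612.8 -329.4 size 66.7 x 58.9 long-axis yaw 32.5 r 696
pot64 xy 621.1 -328.0 size 59.8 x 52.8 long-axis yaw 32.5 r 702
turn [-0.0011  0.0028 -0.0002] rows 1.0 each [-0.0011  0.0028 -0.0002]
shift [-0.0007  0.0021 -0.    ] rows 1.0 each [-0.0007  0.0021 -0.    ]
clock 25.55 pos [ 617.7489 -327.3456  199.9922] j [-0.1911  0.7116  1.0229  1.3164 -0.5965  1.4337 -0.6011] F [0.9947 1.1941 0.1545] g 1.0007660314756959 0.0
```

>>> move_arm --motion '[[[0.002,0.002,0.045],[0,0.002,0],1],[[0,0,0.055],[0,0,0],1],[[0,0,0.055],[0,0,0],1],[[0,0,0.045],[0,0,0],1],[[0,0,0.025],[0,0,0],1],[[0,0,0.0097],[0,0,0],1],[[0,0,0],[0,0,0],1]]'

```text
clock: 26.25
position: [0.6206, -0.328, 0.0257]
ee_rot: [0.996, 0.088, 0.001, 0.0]
ft_force: [-0.6, 0.1, 0.8]
grip_width: 1.0
grasp_force: 0.0
```

```bash
python3 plan.py 616 -329 24 -80
```

```text
turn [ 0.0003 -0.0013  0.0023] rows 1.0 each [ 0.0003 -0.0013  0.0023]
shift [-0.0062  0.0003  0.0023] rows 1.0 each [-0.0062  0.0003  0.0023]
clock 26.25 pos [ 620.5591 -328.0032   25.6922] j [-0.1565  0.8625  0.9078  1.4685 -0.7119  1.1601 -0.5253] F [-0.5586  0.0607  0.7714] g 1.0001983657419635 0.0
```

>>> move_arm --motion '[[[-0.006,0,0.001],[0,0,0],1],[[0,0,0],[0,0,0],1],[[0,0,0],[0,0,0],-1],[[0,0,0],[0,0,0],-1],[[0,0,0],[0,0,0],-1],[[0,0,0],[0,0,0],-1],[[0,0,0],[0,0,0],-1],[[0,0,0],[0,0,0],-1]]' --newtons 40

```text
clock: 27.05
position: [0.6163, -0.3297, 0.0259]
ee_rot: [0.996, 0.088, 0.001, 0.0]
ft_force: [-0.9, 0.8, 5.6]
grip_width: 0.633
grasp_force: 41.8
```

```bash
python3 plan.py 614 -89.5 150 -80
```

```text
turn [ 0.001  -0.0031  0.0011] rows 1.0 each [ 0.001  -0.0031  0.0011]
shift [ 0.0526 -0.3159 -0.1655] rows 6.0 each [ 0.0088 -0.0527 -0.0276]
clock 27.05 pos [ 616.3196 -329.7035   25.8655] j [-0.1566  0.8564  0.9096  1.4795 -0.7112  1.1549 -0.519 ] F [-0.8574  0.784   5.5945] g 0.6333143124606344 41.84043198823929
```

>>> move_arm --motion '[[[0,0,-0.02],[0,0,0],-1],[[0,0,-0.05],[0,0,0],-1],[[0,0,-0.055],[0,0,0],-1],[[0,0,-0.04],[0,0,0],-1],[[0.007,-0.043,0],[0,0,0],-1],[[0.009,-0.055,0],[0,0,0],-1],[[0.009,-0.055,0],[0,0,0],-1],[[0.009,-0.055,0],[0,0,0],-1],[[0.009,-0.055,0],[0,0,0],-1],[[0.0085,-0.053,0],[0,0,0],-1],[[0,0,0],[0,0,0],-1],[[0,0,0],[0,0,0],-1]]'

```text
clock: 28.25
position: [0.6126, -0.0881, 0.1493]
ee_rot: [0.996, 0.089, 0.001, -0.0]
ft_force: [-0.1, -0.2, -1.5]
grip_width: 0.63
grasp_force: 42.7
```

```bash
python3 plan.py 614 -89.5 40 -80
python3 - <<'E'
from h import *
from workcell import vision
# in-hand pot: bright/dark check with the side camera, pot x in hand relative to TCP
c=pickle.load(open("w8.pkl","rb"))
im,m=blobs(c,dict(ph=(92,270,.009)),95)
im,m=blobs(pickle.load(open("w2.pkl","rb")),dict(),75)
d=pickle.load(open("d0.pkl","rb"))
blobs(d["top"],dict(ph=(351,171,.009)),85)
blobs(d["side"],dict(ph=(362,218,.009)),85)
E
```

```text
turn [ 0.0002 -0.0024  0.0041] rows 1.0 each [ 0.0002 -0.0024  0.0041]
shift [0.0015 0.0022 0.1457] rows 3.0 each [0.0005 0.0007 0.0486]
clock 28.25 pos [612.6188 -88.0995 149.3089] j [-0.7114  0.5932  1.0888  1.6264 -0.5481  1.2595 -0.9126] F [-0.1464 -0.2065 -1.4831] g 0.6304979715517958 42.70988881587982
ph xy 615.9 -91.5 size 106.5 x 85.4 long-axis yaw -80.3 r 623
ph xy 613.9 -89.6 size 89.1 x 85.8 long-axis yaw -46.5 r 620
ph xy 611.3 -92.0 size 102.1 x 85.0 long-axis yaw 32.7 r 618
```

>>> move_arm --motion '[[[0.001,0.0026,0.03],[0,0,0],-1],[[0,0,0.045],[0,0,0],-1],[[0,0,0.04],[0,0,0],-1],[[0,0,0.02],[0,0,0],-1],[[0,0,0.01],[0,0,0],-1],[[0,0,0],[0,0,0],-1],[[0,0,0],[0,0,0],-1]]'

```text
clock: 28.95
position: [0.6143, -0.0918, 0.0412]
ee_rot: [0.996, 0.087, 0.001, 0.0]
ft_force: [0.1, 0.3, -0.1]
grip_width: 0.629
grasp_force: 42.7
```

```bash
python3 plan.py 613.5 -90.5 31 -80
```

```text
turn [ 0.0013 -0.0037  0.0003] rows 1.0 each [ 0.0013 -0.0037  0.0003]
shift [-0.0008 -0.002   0.0136] rows 1.0 each [-0.0008 -0.002   0.0136]
clock 28.95 pos [614.3481 -91.8374  41.1988] j [-0.6357  0.7091  0.9788  1.7074 -0.6571  1.0862 -0.8428] F [ 0.0535  0.2762 -0.1236] g 0.6293364157398349 42.7160382270813
```

>>> move_arm --motion '[[[0,-0.001,0.004],[0,-0.002,0],-1],[[0,0,0.004],[0,0,0],-1],[[0,0,0.003],[0,0,0],-1],[[0,0,0.002],[0,0,0],-1],[[0,0,0],[0,0,0],-1],[[0,0,0],[0,0,0],-1]]'

```text
clock: 29.55
position: [0.6138, -0.0903, 0.0318]
ee_rot: [0.996, 0.088, 0.0, -0.0]
ft_force: [-7.5, 3.0, 18.3]
grip_width: 0.628
grasp_force: 44.2
```

>>> move_arm --motion '[[[0,0,-0.001],[0,0,0],-1],[[0,0,0],[0,0,0],1],[[0,0,0],[0,0,0],1],[[0,0,0],[0,0,0],1],[[0,0,0],[0,0,0],1],[[0,0,0],[0,0,0],1],[[0,0,-0.02],[0,0,0],1],[[0,0,-0.05],[0,0,0],1],[[0,0,-0.06],[0,0,0],1],[[0,0,-0.06],[0,0,0],1],[[0,0,-0.03],[0,0,0],1],[[0,0,0],[0,0,0],1]]'

```text
clock: 30.75
position: [0.615, -0.0914, 0.2005]
ee_rot: [0.996, 0.087, 0.003, 0.001]
ft_force: [0.2, -0.7, -0.3]
grip_width: 1.003
grasp_force: 0.0
```

```bash
cat > chk.py <<'E'
from h import *
from workcell import vision,manip
c=vision.camera("side")
print(manip.get_obs()["position"],manip.get_obs()["grip_width"])
# floor-to-object check in the side view: silhouettes on mid planes
def proj(X):
    p=c["R"]@X+c["t"];return p[:2]/p[2]*c["fx"]+[c["cx"],c["cy"]]
for n,x,y,z in(("stapler",.4514,.120,.035),("disp",.4238,-.347,.030),("stamp",.4475,.353,.05),("pot",.6135,-.09,.038)):
    u,v=proj(np.array([x,y,z]));print(n,u,v)
c=vision.camera("wrist")
def pw(X):
    p=c["R"]@X+c["t"];r=np.hypot(p[0],p[1]);return p[:2]/r*np.arctan2(r,p[2])*c["fx"]+[c["cx"],c["cy"]]
u,v=pw(np.array([.6135,-.09,.07]));print("pot top expected",u,v)
g=cv2.cvtColor(c["pixels"],cv2.COLOR_RGB2GRAY)
S=4;im=cv2.resize(g,None,fx=S,fy=S,interpolation=2)
y0,x0=int((v-55)*S),int((u-55)*S)
r=im[max(y0,0):y0+110*S,x0:x0+110*S]
for k in range(0,r.shape[0],20):print("".join(" .:-=+*#%@"[min(9,int(a)//20)] for a in r[k,::10]))
E
python3 chk.py
```

```text
[ 0.61421869 -0.09080589  0.19813096] 0.9991488377521247
stapler 261.3295310840464 198.75067075547267
disp 395.82935970310564 314.7033279352249
stamp 211.18336495131592 159.1196167879175
pot 362.3309787538252 208.61003962171407
pot top expected 319.4928769374139 191.71438909231753
%%%#%%#####%##%##%%#*===-=##%#####%%%#####%%
%%###%#%#%%#%%%=--=====---====:*%####%######
%%##%##%###%+------**#####*=---==-%####%#%#%
##%######%+-=--+####*++++*####+=--==%####%#%
######%%%+---+##*-----------=###=----#####%%
%%####%*=---**=---::::::#+:---=###=---#%%%%#
%%####%*----==-::+:#::##-+---:--##+---=%%#%#
%%##%#%=-::+=::::#==+=#=*===::::-#*=---%####
#####%+=:::+*:++==+=+==*=+====:::=#=:--%%%%%
%#####%+:-:-:=+-*+--#-==-+=====-::+----%%%%%
######%+-:::::=#+-*+=====-===**-::-:--=%%%%%
######%++:::::===-=========-**==#-:=-+%%%%%%
#######%#+::::-*#+-========%+*=#=*=-=%%%%%%%
++++++++++++*::-#*+*===+==+#+-#-:--#%%%%%%%%
++++#%+++++++=:-#--*+=-#:===+#-*#%%%%%%%%%%%
++++++++++*#+++==+:::::--:=::-#%%%%%%%%%%%%%
+++++++++++++++++++=--:-+-+%%%%%%%%%%%%%%%%%
+++++++++++++++++++++*#%%%%%%%%%%%%%%%%%%%%%
++++++++++*%++++*#%%%%%%%%%%%%%%%%%%%%%%%%%%
+++%#############%%%%%%%%%%%%%%%%%%%%%%%%%%%
++%############%%%%%%%%%%%%%%%%%%%%%%%%%%%%%
%########%###%%%%%%%%%%%%%%%%%%%%%%%%%%%%%%%
```

```bash
python3 -c "
from workcell import order
print(order.hand_in())"
```

```text
the job is handed in; nothing more can be done
None
```

The stapler, dispenser, stamp and clip pot are each set down and released in their own holders, and the job is handed in at about 31 s on the robot's clock. I checked the first three by camera after release. I had used all 14 pictures by then, so the pot was checked by its floor-height contact and a text print of the wrist view.

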